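# Close the bench kiln and start the firing

### The arm

A 6-joint arm with a two-finger parallel gripper is mounted at the origin on the work surface. World frame = base frame: x ahead of the robot, y to its left, z up, the work surface at z = 0. Lengths are in m, angles in rad, forces in N, time in s.
With the tool pointing down it reaches from about 0.3 to 0.775 m from the base axis. Payload 14.6 kg.
Tool frame: the origin (TCP) lies midway between the tips of the shut fingers; the grasp point (between the pads) lies 19 mm behind it (ctrl.tcp_to_grasp is the z of the grasp point in the tool frame, in m); z points along the fingers, y is the line along which they close (so a half turn about z gives the same grasp; the last joint's range is limited). The gripper opens to 94 mm and grips with 3 to 60 N. Pads are 16 mm wide; open, the fingers measure 119 mm over their backs; the gripper's body (75 mm by 177 mm) begins 78 mm behind the grasp point.
Start: joints at [1.175, 0.3, 1.521, -0, 1.321, -0.067], TCP at [0.178, 0.521, 0.183] pointing down, gripper open.
Joint ranges: [-3.03, 3.03], [-0.79, 2.21], [0.23, 2.52], [-1.04, 4.18], [0, 3.07], [-2.55, 2.55]. Speed limits (rad/s): [2.22, 2.22, 2.57, 3.14, 3.14, 3.14].

### API

Orientations are given as [roll, pitch, yaw] about the fixed x, y, z axes, in that order (R = Rz(yaw) Ry(pitch) Rx(roll)).
In Python, from station import monitor, camera, ctrl gives the robot as it stands.
- The arm moves only by the tool apply_moves, never from a script. Its argument "plan" is one flat list of numbers, 4 for each row, row after row: the shift along the tool's x, y, z in mm, then the turn about the tool's z in rad. In form: [dx, dy, dz, spin, dx, dy, dz, spin, ...]. A call has 1 to 20 rows; each row shifts and turns the commanded pose from where the row before left it, along the tool's axes as they then stand; what a row does not reach is not made up. A row lasts 1/10 s, in which the tool goes at most 50 mm and 8.59 degrees, less where a joint would pass 70% of its speed; a pose out of reach is approached as far as the arm can. A call is refused whole if a number of a shift passes 50 or a number of a turn 0.15, either way. A call with a gripper value outside its range is refused whole. "hand" is the gripper command: -1 is shut, 1 is fully open, values between are in proportion, set as the call begins (left out, the last holds). The fingers move at their own pace and stop on an object; "squeeze" is the grip in N (left out, the last holds). Time passes only in rows, so rows that do not move let the fingers close. It gives the time, the measured TCP pose, the force, the opening and the grip force at its end, in the units of the state.
- monitor.get_obs(): the state, without advancing time (a new reading comes with each control period).
- camera(name): name is "side" or "top"; returns a dict with "image" (420x560x3 uint8, red, green, blue), "range_z" (420x560 float32, m along the optical axis (not along the pixel's ray), 0 where there is no reading), "mtx" (3x3 intrinsics, pixels), "rvec" (rotation vector, rad) and "tvec" (3), from world to camera coordinates, as OpenCV has them. Camera axes: x right, y down, z forward; pixel columns grow to the right and rows downward; lengths in m; the calibration is good to about 2 mm. A picture is of the moment at which its call begins.
- ctrl.hand_in(): hands the job in; it is judged then, once.
The state is a dict: "time_s": time; "qpos": joint angles; "joint_vel": joint speeds; "tau": joint torques, N m; "ee_pos": TCP position; "eef_rot": TCP orientation; "force": force on the tool from outside, world axes, zero at the start; "moment": the same for the moment, N m; "grip_width": finger opening in m; "grip_force": force on a finger pad.
Only numpy, scipy, OpenCV 4.12 (cv2) and the standard library are available. Lean on these libraries where they do the work, as an engineer would, in place of code of your own. Each camera call takes 0.05 s, during which the arm holds its last target. There are 200 camera calls.

### The job

Get the glass kiln ready to fire, using only the fingertips and without gripping or lifting anything: gently push its open lid down until it is fully shut, then push the knob on top of the lid sideways until the vent shutter is fully shut. Then press the larger of the two buttons on the controller beside the kiln all the way down and let go; do not press the smaller button, do not open the lid further, and leave the other things on the table where they are.

Things in the scene. Friction and masses are not known exactly. Their poses are not given: they have to be found in the camera images.
- kiln: low top-loading bench kiln, aluminium case 290 (x) x 300 (y) x 125 mm, fixed; origin under its centre on the table. Its x axis points from its front (handle side, facing the robot) to its hinge side, y to its left, z up. The lid is hinged along its far top edge
- lid (a joint): lid angle in rad: 0 shut, grows as it opens upward (starts between 0.4 and 0.75). Stiff friction hinge: it stays where it is left; about 2 to 6 N pressed down near its free edge moves it. The lid is 290 mm from hinge to free edge, 300 mm wide, its top face 45 mm above the hinge line (measured square to the lid); a bar handle sticks out 35 mm from the free edge
- lid_hinge (a point): middle of the lid's hinge line, 145 mm behind the kiln's origin and 125 mm above the table; its axes turn with the lid
- lid_press (a point): point in the middle of the lid's top face, 235 mm from the hinge (55 mm from the free edge); moves with the lid
- vent (a joint): slide of the vent shutter in m: 0 fully shut, covering the vent hole, against its stop; grows as it slides to the kiln's left (+y of the kiln), at most 0.062; starts between 0.035 and 0.06. Stiff: about 2 N moves it, it stays where it is left
- vent_knob (a point): centre of the top of the shutter's knob: black round knob 20 mm across, whose top is 32 mm above the lid's top face and which is 22 mm tall, over a flat 52 x 56 mm brass plate 5.5 mm proud of the lid; 120 mm from the hinge line. The plate runs between two low rails 7 mm high
- controller: grey kiln controller box 100 (x) x 120 (y) x 55 mm, fixed, left or right of the kiln, with a display strip at its far edge and two round buttons on its top; origin under its centre
- start_top (a point): centre of the top of the larger button, START (32 mm across), at the controller's left (+y) side; pressed straight down
- stop_top (a point): centre of the top of the smaller button, STOP (18 mm across), 60 mm to the right (-y) of START
- start (a joint): travel of START in m: 0 up, 0.006 fully down; springy, 5 N takes it fully down, it comes up again when released
- stop (a joint): travel of STOP in m: 0 up, 0.006 fully down; same spring
- muller: bystander: clear glass muller 48 mm wide at the foot, 80 mm tall, standing on the round glass palette (156 mm across, 8 mm thick); origin under its centre
- pigment: bystander: pigment jar 52 mm across, 60 mm tall; origin under its centre
- tape: bystander: roll of copper-coloured foil lying flat, 80 mm across, 22 mm tall; origin under its centre
- tumbler: bystander: glass tumbler 72 mm across, 85 mm tall; origin under its centre
- water: bystander: clear water bottle 68 mm across, 190 mm tall; origin under its centre

How it is judged:
On the way, in this order (a step that is already met when the one before it is completed fails the run):
1. the lid is shut (within 0.03 rad) (value of joint lid below 0.03 rad), for 0.2 s.
2. with the lid shut, the vent shutter is shut (within 4 mm) (value of joint vent below 0.004 m and value of joint lid below 0.03 rad), for 0.2 s.
3. with lid and shutter shut, START is pressed down (more than 4 mm) (all of step 2 and value of joint start above 0.004 m), for 0.1 s.
At the end, for the whole second after the job is handed in: lid shut within 0.03 rad, vent shutter shut within 4 mm, both buttons up again (within 2 mm), after START was pressed more than 4 mm down with lid and shutter shut (all of step 2 and value of joint each of start, stop below 0.002 m); the robot touches nothing.
It fails at once if the small STOP button is pressed (more than 2 mm) (value of joint stop above 0.002 m).
It fails at once if START is pressed before lid and shutter are shut (value of joint start above 0.004 m and (value of joint lid above 0.03 rad or value of joint vent above 0.004 m)).
It fails at once if the lid is lifted open further (beyond 0.85 rad) (value of joint lid above 0.85 rad).
It fails at once if the lid is slammed (falls faster than 2 rad/s) (velocity of joint lid below -2 rad/s).
It fails at once if a bystander is moved by more than 25 mm, or lifted (distance of any of muller, pigment, tape, tumbler, water from where it was at the start of the episode above 0.025 m).
It also fails if it takes over 51 s, if anything falls off the work surface, if the arm or the gripper's body presses on something with over 40 N, if the wrist force passes 120 N, or if a joint passes its speed limit or range.

## Working session

There is one attempt and no reset: what is moved stays moved. The work goes in short steps, Python scripts to look and compute and a tool call to move; the robot and the scene stay as the last step left them, time stands still between calls to the robot, and variables do not carry over. Pictures are saved under pics/ and viewed, at most 10 in all, crops included, and the job is handed in when it is done.

Besides the shell and the picture viewer there is one more tool, called after "Call:" as name(argument=value, ...), one argument or row to a line, values as JSON. apply_moves: Moves the arm, as the interface text tells. Its arguments: {"type":"object","properties":{"plan":{"type":"array","items":{"type":"number"}},"hand":{"type":"number"},"squeeze":{"type":"number"}},"required":["plan"]}

```bash
mkdir -p pics; ls; cat > h.py <<'E'
import numpy as np, cv2
from station import monitor, camera, ctrl
def shot(n):
    c=camera(n); cv2.imwrite(f"pics/{n}_{monitor.get_obs()['time_s']:.2f}.png",cv2.cvtColor(c['image'],cv2.COLOR_RGB2BGR)); return c
def cloud(c):
    R=cv2.Rodrigues(np.array(c['rvec'],float))[0]; t=np.array(c['tvec'],float).reshape(3)
    z=c['range_z']; v,u=np.mgrid[:z.shape[0],:z.shape[1]]
    p=np.stack([u,v,np.ones_like(u)],-1)@np.linalg.inv(c['mtx']).T*z[...,None]
    P=(p-t)@R; P[z==0]=np.nan; return P
E
python3 - <<'E'
from h import *
for n in('top','side'):
    c=shot(n); np.savez(n+'.npz',**c)
    R=cv2.Rodrigues(np.array(c['rvec'],float))[0]; print(n,-R.T@np.array(c['tvec']).reshape(3))
print(monitor.get_obs())
E
ls pics
```

```text
pics
top [ 0.46553322 -0.01282841  0.99223416]
side [-0.01161849 -0.52754989  0.88288276]
{'time_s': 0.1, 'qpos': array([ 1.17539691e+00,  3.00415680e-01,  1.52149379e+00, -3.99782101e-05,
        1.32068406e+00, -6.65697917e-02]), 'joint_vel': array([ 0.00110052, -0.00105752, -0.00305196, -0.00105275, -0.00077429,
       -0.00101152]), 'tau': array([ 1.82051772e-04, -5.32643151e+01, -3.53294563e+01,  7.08954153e-02,
        2.34610552e-02, -4.16487239e-05]), 'ee_pos': array([0.17751798, 0.52030605, 0.18235366]), 'eef_rot': array([-3.14059142e+00, -2.79403468e-05,  2.81277292e+00]), 'force': array([-0.4029433 , -0.08709848,  0.77600177]), 'moment': array([ 0.00175815, -0.03613391,  0.00883481]), 'grip_force': 0.0, 'grip_width': 0.0941808464495118}
side_0.10.png
top_0.05.png
```

View pics/top_0.05.png

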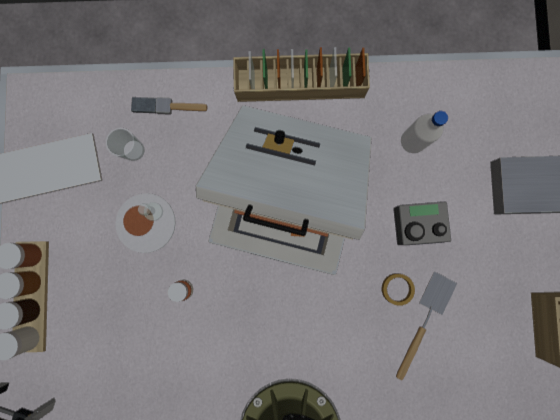

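View pics/side_0.10.png

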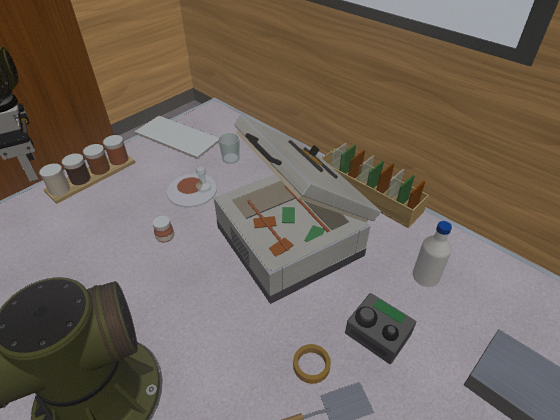

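The top view shows the open lid with the knob at about (280,137) and the handle at (276,220). The controller is on the right, with START at about (414,231) and STOP at (439,229). The side view shows the same layout.

```bash
python3 - <<'E'
from h import *
c=dict(np.load('top.npz')); P=cloud(c)
np.set_printoptions(precision=4,suppress=True)
# lid plane
m=np.zeros(P.shape[:2],np.uint8); cv2.fillPoly(m,[np.array([[215,165],[235,135],[240,165],[340,175],[350,140],[365,150],[355,215],[210,185]])],1)
Q=P[m>0]; Q=Q[~np.isnan(Q).any(1)]
for _ in range(4):
    ct=Q.mean(0); n=np.linalg.svd(Q-ct,full_matrices=False)[2][2]; n*=np.sign(n[2]); d=(Q-ct)@n
    Q=Q[abs(d)<max(.003,1.5*d.std())]
th=np.arccos(n[2]); yaw=np.arctan2(-n[1],-n[0])
print('n',n,'lid',th,'yaw',yaw,'std',d.std(),len(Q))
# lid rectangle extents in plane
hx=np.array([np.cos(yaw),np.sin(yaw),0]); hy=np.array([-np.sin(yaw),np.cos(yaw),0]); ax=np.cross(hy,n)
D=(P-ct)@n; mm=(abs(D)<.006)&(P[...,2]>.12); mm=mm.astype(np.uint8)
k,l,s,_=cv2.connectedComponentsWithStats(mm); i=1+np.argmax(s[1:,4]); L=P[l==i]
a=(L-ct)@ax; b=(L-ct)@hy
print('ext a',np.percentile(a,[0,1,99,100]),'b',np.percentile(b,[0,1,99,100]))
print('minrect',cv2.minAreaRect(np.stack([a,b],1).astype(np.float32)))
# hinge: far edge a max (top), 45mm below
amax=np.percentile(a,99.7); bm=(np.percentile(b,.5)+np.percentile(b,99.5))/2
h=ct+ax*amax+hy*bm-.045*n; print('hinge',h,'kiln org',h-.145*hx)
# knob
K=P[(D>.025)&(D<.04)&(P[...,2]>.12)]; K=K[np.linalg.norm(K-P[137,280],axis=1)<.06]
kc=K.mean(0); print('knob',kc,len(K),'a from hinge',amax-(kc-ct)@ax,'b',(kc-ct)@hy-bm,'D',((K-ct)@n).max())
# controller
B=P[195:250,390:456].reshape(-1,3); u=B[(B[:,2]>.045)]
print('z hist',np.histogram(u[:,2],bins=np.arange(.045,.08,.002)))
t=u[(u[:,2]>.05)&(u[:,2]<.062)]
print('box',cv2.minAreaRect(t[:,:2].astype(np.float32)))
g=cv2.cvtColor(c['image'],cv2.COLOR_RGB2GRAY)
im=cv2.resize(c['image'][190:260,380:470],None,fx=7,fy=7,interpolation=cv2.INTER_CUBIC)[...,::-1]; cv2.imwrite('pics/ctl.png',im)
print(P[231,414],P[229,439],P[210,424],P[240,405])
E
```

```text
n [ 0.6271 -0.1784  0.7582] lid 0.710172496668282 yaw 2.8643544708573265 std 0.0007640636894357223 5656
ext a [-0.2139 -0.2065  0.0761  0.0783] b [-0.1639 -0.1597  0.1319  0.1359]
minrect ((-0.0677734985947609, -0.014021724462509155), (0.2997805178165436, 0.29210904240608215), 89.9582748413086)
hinge [0.5016 0.0129 0.313 ] kiln org [ 0.641  -0.0268  0.313 ]
knob [0.6816 0.0027 0.2614] 67 a from hinge 0.16705482981423508 b -0.0394955410678853 D 0.033550433988278346
z hist (array([ 12,  22, 140, 470, 588, 244,  47,  15,  27, 102, 113,  31,  16,
        21,  62,  73,  19]), array([0.045, 0.047, 0.049, 0.051, 0.053, 0.055, 0.057, 0.059, 0.061,
       0.063, 0.065, 0.067, 0.069, 0.071, 0.073, 0.075, 0.077, 0.079]))
box ((0.510161817073822, -0.3423229157924652), (0.09984643757343292, 0.11957681179046631), 2.7002439498901367)
[ 0.4896 -0.3083  0.0763] [ 0.493  -0.3684  0.0749] [ 0.5408 -0.3417  0.0565] [ 0.4688 -0.2931  0.052 ]
```

View pics/ctl.png

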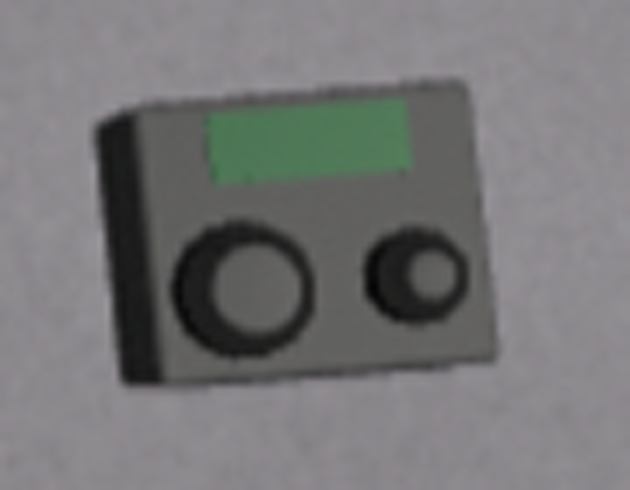

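```bash
python3 - <<'E'
from h import *
c=dict(np.load('top.npz')); P=cloud(c)
np.set_printoptions(precision=4,suppress=True)
n=np.array([.6271,-.1784,.7582]);n/=np.linalg.norm(n)
th=np.arccos(n[2]);yaw=np.arctan2(n[1],n[0]); print(th,yaw)
hx=np.array([np.cos(yaw),np.sin(yaw),0]); hy=np.array([-np.sin(yaw),np.cos(yaw),0]); ax=np.cross(hy,n)
m=np.zeros(P.shape[:2],np.uint8); cv2.fillPoly(m,[np.array([[215,165],[235,135],[240,165],[230,180]])],1)
ct=np.nanmedian(P[m>0],0); D=(P-ct)@n
mm=((abs(D)<.006)&(P[...,2]>.12)).astype(np.uint8)
k,l,s,_=cv2.connectedComponentsWithStats(mm); i=1+np.argmax(s[1:,4]); L=P[l==i]
a=(L-ct)@ax; b=(L-ct)@hy
(ac,bc),sz,ang=cv2.minAreaRect(np.stack([a,b],1).astype(np.float32)); print(sz,ang)
h=ct+ax*(ac+.145)+hy*bc-.045*n-((ct-ct)@n)*n
org=h-.145*hx; print('hinge',h,'org',org)
K=P[(D>.025)&(D<.04)&(P[...,2]>.12)]; K=K[np.linalg.norm(K-P[137,280],axis=1)<.06]
kc=K.mean(0); print('knob',kc,len(K),'from hinge',(h-kc)@ax,'b',(kc-h)@hy,'D',(kc-ct)@n)
knob_shut=h-hx*.12+hy*((kc-h)@hy)+np.array([0,0,.077]);print('knob when lid shut',knob_shut)
print('press now',h-ax*.235+n*.045,'press shut',h-hx*.235+[0,0,.045])
V=P[150,297]; print('vent hole',(h-V)@ax,(V-h)@hy)
print('START',P[229:235,414:420].reshape(-1,3).mean(0),'STOP',P[228:231,441:444].reshape(-1,3).mean(0))
for nm,(v,u) in dict(bottle=(118,440),tumbler=(140,122),muller=(212,150),tape=(289,386)).items(): print(nm,P[v,u])
E
```

```text
0.7102181899660536 -0.2771619790998692
(0.29978033900260925, 0.2921087443828583) 89.95497131347656
hinge [ 0.7128 -0.0472  0.1241] org [ 0.5734 -0.0075  0.1241]
knob [0.6816 0.0027 0.2614] 67 from hinge 0.1226649699032676 b 0.03947254271787469 D 0.030607871893033465
knob when lid shut [0.6082 0.0236 0.2011]
press now [ 0.5697 -0.0065  0.3114] press shut [0.4868 0.0171 0.1691]
vent hole 0.11956514648801944 -0.0003898858103949179
START [ 0.4883 -0.3145  0.0753] STOP [ 0.4927 -0.375   0.0761]
bottle [ 0.7265 -0.3393  0.1903]
tumbler [0.7446 0.4163 0.0291]
muller [0.5528 0.3315 0.0589]
tape [ 0.3478 -0.2492  0.0199]
```

Call:
apply_moves(
  plan=[0,0,-50,-0.052,0,0,-50,0,0,0,-50,0,0,0,-50,0,0,0,-48,0,-37,-28,0,0,-37,-28,0,0,-37,-28,0,0,-37,-28,0,0,-37,-28,0,0,-37,-28,0,0,-37,-28,0,0,-37,-28,0,0,-37,-29,0,0,-37,-29,0,0,-37,-29,0,0,-37,-29,0,0,-37,-29,0,0,-37,-29,0,0,0,0,0,0],
  hand=-1,
  squeeze=10,
)

```text
time_s: 2.1
ee_pos: [0.5691, -0.0079, 0.4281]
eef_rot: [-3.14, -0.004, 2.86]
force: [-0.2, 0.4, 0.0]
grip_width: 0.0004
grip_force: 0.0
```

Call:
apply_moves(
  plan=[0,0,34,0,0,0,34,0,0,0,35,0,0,0,7,0,0,0,7,0,10,0,8,0,10,0,9,0,8,0,9,0,8,0,9,0,7,0,9,0,7,0,10,0,6,0,10,0,6,0,10,0],
)

```text
time_s: 3.4
ee_pos: [0.5082, 0.0133, 0.242]
eef_rot: [3.141, 0.004, 2.865]
force: [-0.0, 0.3, 4.2]
grip_width: 0.0002
grip_force: 1.9
```

Call:
apply_moves(
  plan=[5,0,11,0,5,0,11,0,4,0,11,0,4,0,11,0,3,0,10,0,2,0,10,0,1,0,6,0,0,0,3,0,0,0,1,0,0,0,0,0],
)

```text
time_s: 4.4
ee_pos: [0.4846, 0.0195, 0.1659]
eef_rot: [-3.142, 0.0, 2.865]
force: [0.5, 0.4, 0.6]
grip_width: 0.0003
grip_force: 0.0
```

Call:
apply_moves(
  plan=[0,0,2,0,0,0,1,0,0,0,0,0],
)

```text
time_s: 4.7
ee_pos: [0.4844, 0.0196, 0.1628]
eef_rot: [-3.142, -0.0, 2.865]
force: [0.1, 0.9, 1.2]
grip_width: 0.0003
grip_force: 0.5
```

Call:
apply_moves(
  plan=[0,0,2,0,0,0,2,0,0,0,0,0],
)

```text
time_s: 5.0
ee_pos: [0.4843, 0.0196, 0.1585]
eef_rot: [-3.142, -0.0, 2.865]
force: [0.0, -0.4, 0.6]
grip_width: 0.0001
grip_force: 0.1
```

```bash
python3 - <<'E'
from h import *
np.set_printoptions(precision=4,suppress=True)
o=monitor.get_obs();print(o['force'],o['ee_pos'])
c=shot('top'); P=cloud(c); np.savez('top2.npz',**c)
h=np.array([.7128,-.0472,.1241]); y=-.2772
hx=np.array([np.cos(y),np.sin(y),0]); hy=np.array([-np.sin(y),np.cos(y),0])
d=(h-P)@hx; b=(P-h)@hy
for lo,hi in((-.14,-.09),(.09,.14)):
    for e in((.02,.06),(.1,.15),(.2,.24),(.24,.28)):
        print(lo,e,np.nanmedian(P[...,2][(b>lo)&(b<hi)&(d>e[0])&(d<e[1])]))
E
ls -t pics|head -1
```

```text
[ 0.0081 -0.3555  0.6465] [0.4843 0.0196 0.1585]
-0.14 (0.02, 0.06) 0.17014614232938507
-0.14 (0.1, 0.15) 0.17405848168644533
-0.14 (0.2, 0.24) 0.1780648332215698
-0.14 (0.24, 0.28) 0.1799636122651293
0.09 (0.02, 0.06) 0.17039560872167644
0.09 (0.1, 0.15) 0.17424305820001756
0.09 (0.2, 0.24) 0.17848636354208963
0.09 (0.24, 0.28) 0.18021614056969365
top_5.05.png
```

View pics/top_5.05.png

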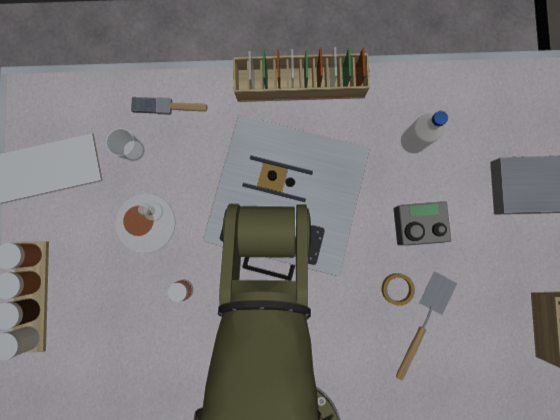

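```bash
python3 - <<'E'
from h import *
c=shot('side'); np.savez('side2.npz',**c)
cv2.imwrite('pics/s2.png',cv2.resize(c['image'][100:320,180:440],None,fx=2.6,fy=2.6)[...,::-1])
E
```

```text
(no output)
```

View pics/s2.png

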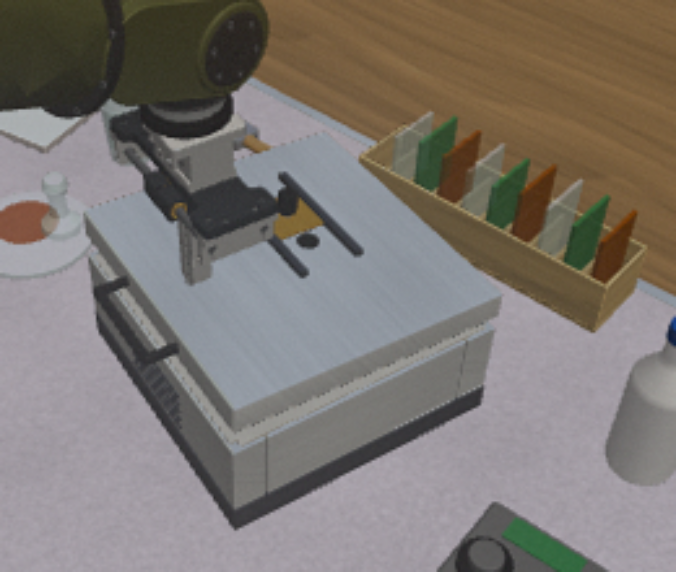

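```bash
python3 - <<'E'
from h import *
np.set_printoptions(precision=4,suppress=True)
o=monitor.get_obs();print(o['time_s'],o['force'],o['ee_pos'],o['eef_rot'],o['qpos'],o['grip_width'])
c=dict(np.load('side2.npz'));P=cloud(c)
pj=lambda p:cv2.projectPoints(np.array([p]),c['rvec'],c['tvec'],c['mtx'],None)[0].ravel()
for z in(.1585,.179): p=pj([.4843,.0196,z]); print(p,(p-[180,100])*2.6)
v,u=100+280/2.6,180+195/2.6; v,u=int(v),int(u); print(u,v); print(P[v-4:v+4,u,:]); 
h=np.array([.7128,-.0472,.1241]); y=-.2772
hx=np.array([np.cos(y),np.sin(y),0]); hy=np.array([-np.sin(y),np.cos(y),0])
d=(h-P)@hx; b=(P-h)@hy
for e in((.02,.06),(.1,.15),(.2,.24),(.24,.28)):print(e,np.nanmedian(P[...,2][(b>-.14)&(b<-.09)&(d>e[0])&(d<e[1])&(P[...,2]>.14)]))
E
```

```text
5.1 [-0.0672 -0.8878  0.1153] [0.4844 0.0196 0.1587] [-3.1415 -0.0001  2.8648] [-0.0351  0.1772  1.7313 -0.0001  1.2331 -1.3291] 0.0005175213505869441
[256.2279 214.7164] [198.1925 298.2627]
[255.8693 208.6331] [197.2603 282.446 ]
255 207
[[0.4747 0.0109 0.2096]
 [0.4738 0.0101 0.2075]
 [0.4735 0.01   0.2046]
 [0.4759 0.0128 0.1979]
 [0.4744 0.0113 0.1967]
 [0.4737 0.0108 0.1943]
 [0.4801 0.0182 0.1816]
 [0.4778 0.0158 0.1815]]
(0.02, 0.06) 0.1727447647110747
(0.1, 0.15) 0.1766382860842687
(0.2, 0.24) 0.18072491162751853
(0.24, 0.28) 0.18233259303593607
```

The side crop shows the fingertip at crop pixel (195,282), at the lid surface. The lid still looks about 0.045 rad open, although the TCP reads 20 mm below that surface. I'll back off and compare the visible tip with the reported TCP.

Call:
apply_moves(
  plan=[0,0,-20,0,0,0,-20,0,0,0,-20,0,0,0,0,0],
)

```text
time_s: 5.5
ee_pos: [0.4854, 0.0196, 0.221]
eef_rot: [3.141, 0.004, 2.865]
force: [0.1, -1.6, -0.9]
grip_width: 0.0005
grip_force: 0.0
```

```bash
python3 - <<'E'
from h import *
np.set_printoptions(precision=4,suppress=True)
o=monitor.get_obs();print(o['time_s'],o['force'],o['ee_pos'])
c=shot('side'); np.savez('side3.npz',**c); P=cloud(c)
p=cv2.projectPoints(np.array([o['ee_pos']]),c['rvec'],c['tvec'],c['mtx'],None)[0].ravel(); print(p)
im=c['image'].copy(); u,v=map(int,p.round())
im=cv2.resize(im[v-60:v+40,u-60:u+60],None,fx=6,fy=6,interpolation=cv2.INTER_CUBIC); cv2.circle(im,(360,360),4,(255,0,0),-1)
cv2.imwrite('pics/s3.png',im[...,::-1])
h=np.array([.7128,-.0472,.1241]); y=-.2772
hx=np.array([np.cos(y),np.sin(y),0]); hy=np.array([-np.sin(y),np.cos(y),0])
d=(h-P)@hx; b=(P-h)@hy
for e in((.02,.06),(.24,.28)):print(e,np.nanmedian(P[...,2][(b>-.14)&(b<-.09)&(d>e[0])&(d<e[1])&(P[...,2]>.14)]))
E
```

```text
5.5 [ 0.1158 -1.5601 -0.8819] [0.4854 0.0196 0.221 ]
[255.4525 195.4047]
(0.02, 0.06) 0.172988187614807
(0.24, 0.28) 0.18249528308720436
```

View pics/s3.png

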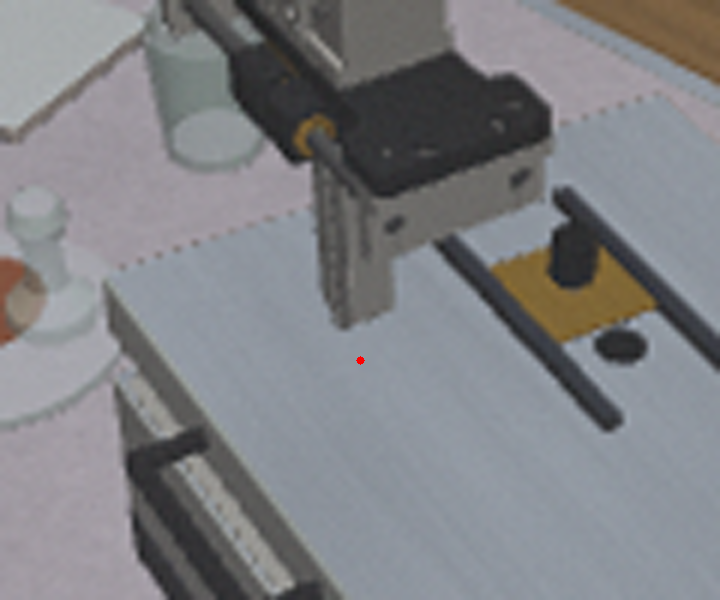

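The visible tip sits about 21 mm above the reported TCP, with no sideways offset. That matches the depth reading, so the lid is still about 0.045 rad open. I'll push on with that offset in mind until the force rises.

Call:
apply_moves(
  plan=[0,0,20,0,0,0,20,0,0,0,15,0,0,0,7,0,0,0,3,0,0,0,3,0,0,0,2,0,0,0,2,0,0,0,0,0],
)

```text
time_s: 6.45
ee_pos: [0.4846, 0.0196, 0.1476]
eef_rot: [3.141, 0.001, 2.865]
force: [-4.0, 1.2, 7.7]
grip_width: 0.0004
grip_force: 3.9
```

Call:
apply_moves(
  plan=[0,0,2,0,0,0,1,0,0,0,0,0,0,0,0,0],
)

```text
time_s: 6.85
ee_pos: [0.4848, 0.0196, 0.1473]
eef_rot: [3.141, 0.003, 2.865]
force: [-17.7, 0.5, 38.5]
grip_width: 0.0007
grip_force: 19.1
```

```bash
python3 - <<'E'
from h import *
np.set_printoptions(precision=4,suppress=True)
o=monitor.get_obs();print(o['time_s'],o['force'],o['ee_pos'])
h=np.array([.7128,-.0472,.1241]); y=-.2772
hx=np.array([np.cos(y),np.sin(y),0]); hy=np.array([-np.sin(y),np.cos(y),0])
for nm in('top','side'):
    c=shot(nm);P=cloud(c);np.savez(nm+'4.npz',**c)
    d=(h-P)@hx; b=(P-h)@hy; z=P[...,2]
    m=(b>-.14)&(b<-.09)&(d>.02)&(d<.28)&(z>.14)&(z<.2); print(nm,'slope,z0',np.polyfit(d[m],z[m],1))
    m=(abs(b-.03)<.05)&(abs(d-.12)<.04)&(z>.192)&(z<.21)
    print('knob',P[m].mean(0),m.sum(),'d',d[m].mean(),'b',b[m].mean(),b[m].min(),b[m].max())
E
```

```text
6.85 [-17.7255   0.5428  38.5363] [0.4848 0.0196 0.1473]
top slope,z0 [0.0009 0.1683]
knob [0.6087 0.0234 0.2   ] 71 d 0.11945343847884868 b 0.03939927752663196 0.02991409485433472 0.04915707927970682
side slope,z0 [-0.0011  0.1711]
knob [0.6063 0.022  0.1998] 59 d 0.12137607266501715 b 0.03744061799288733 0.028369534502334724 0.05040751650432769
```

Call:
apply_moves(
  plan=[0,0,-10,0,0,0,-25,0,0,0,-25,0,-20,12,0,0,-20,12,0,0,-20,12,0,0,-20,12,0,0,-20,12,0,0,-17,12,0,0,0,0,0,0,0,0,0,0],
)

```text
time_s: 8.05
ee_pos: [0.6165, 0.0569, 0.2034]
eef_rot: [-3.141, -0.0, 2.865]
force: [0.3, 0.1, -0.7]
grip_width: 0.0006
grip_force: 0.0
```

Call:
apply_moves(
  plan=[0,0,16,0,0,0,16,0,0,0,12,0,0,0,0,0,0,-6,0,0,0,-6,0,0,0,-6,0,0,0,-6,0,0,0,-6,0,0,0,-6,0,0,0,-5,0,0,0,-4,0,0,0,-3,0,0,0,0,0,0],
)

```text
time_s: 9.45
ee_pos: [0.6033, 0.0103, 0.1597]
eef_rot: [-3.141, -0.0, 2.864]
force: [0.5, -0.7, 0.7]
grip_width: 0.0005
grip_force: 0.0
```

Call:
apply_moves(
  plan=[0,-2,0,0,0,-2,0,0,0,0,0,0],
)

```text
time_s: 9.75
ee_pos: [0.6024, 0.0072, 0.1597]
eef_rot: [3.141, -0.0, 2.865]
force: [1.4, 3.5, -0.3]
grip_width: 0.0009
grip_force: 1.8
```

```bash
cat > k.py <<'E'
from h import *
np.set_printoptions(precision=4,suppress=True)
o=monitor.get_obs();print(o['time_s'],o['force'],o['ee_pos'])
h=np.array([.7128,-.0472,.1241]); y=-.2772
hx=np.array([np.cos(y),np.sin(y),0]); hy=np.array([-np.sin(y),np.cos(y),0])
print('tcp b',(o['ee_pos']-h)@hy)
for nm in('top','side'):
    c=shot(nm);P=cloud(c)
    d=(h-P)@hx; b=(P-h)@hy; z=P[...,2]
    m=(b>-.14)&(b<-.09)&(d>.02)&(d<.28)&(z>.14)&(z<.2); print(nm,'slope,z0',np.polyfit(d[m],z[m],1))
    m=(abs(b-.0)<.05)&(abs(d-.12)<.02)&(z>.192)&(z<.206)&(c['image'].max(-1)<60)
    if m.any(): print('knob',m.sum(),'d',d[m].mean(),'b',b[m].mean(),b[m].min(),b[m].max())
E
python3 k.py
```

```text
9.75 [ 1.3875  3.4568 -0.3354] [0.6024 0.0072 0.1597]
tcp b 0.022100956144417556
top slope,z0 [0.0004 0.1683]
side slope,z0 [-0.0008  0.1712]
knob 55 d 0.1221329936400869 b -0.002580630577231923 -0.010585330204046069 0.008878361459607466
```

Call:
apply_moves(
  plan=[0,-1,0,0,0,-1,0,0,0,-1,0,0,0,0,0,0,0,0,0,0],
)

```text
time_s: 10.35
ee_pos: [0.6022, 0.0068, 0.1599]
eef_rot: [3.137, 0.001, 2.866]
force: [5.8, 19.2, -2.5]
grip_width: 0.0005
grip_force: 10.2
```

Call:
apply_moves(
  plan=[0,6,0,0,0,8,0,0,0,0,-20,0,0,0,-20,0,0,0,-20,0,2,-35,0,0,2,-35,0,0,2,-35,0,0,2,-35,0,0,2,-35,0,0,2,-35,0,0,2,-35,0,0,2,-35,0,0,3,-35,0,0,3,-35,0,0,0,0,0,0,0,0,0,0],
)

```text
time_s: 12.05
ee_pos: [0.4883, -0.3135, 0.2197]
eef_rot: [-3.141, -0.001, 2.863]
force: [0.0, -0.2, -0.7]
grip_width: 0.0002
grip_force: 0.0
```

```bash
python3 k.py
```

```text
12.05 [ 0.0452 -0.2135 -0.7134] [ 0.4883 -0.3135  0.2197]
tcp b -0.3175464572211563
top slope,z0 [0.0011 0.1683]
knob 64 d 0.12034290874866152 b -0.000203136865331831 -0.009572185872311276 0.008342368103164506
side slope,z0 [-0.0009  0.1712]
knob 47 d 0.12288584912537354 b -0.003185138813072137 -0.01024955801495832 0.004406866738650145
```

Call:
apply_moves(
  plan=[0,0,35,0,0,0,35,0,0,0,35,0,0,0,35,0,0,0,18,0,0,0,4,0,0,0,3,0,0,0,3,0,0,0,2,0,0,0,0,0],
)

```text
time_s: 13.15
ee_pos: [0.4893, -0.3133, 0.0507]
eef_rot: [-3.141, 0.002, 2.865]
force: [1.2, 1.7, 3.6]
grip_width: 0.0005
grip_force: 1.8
```

Call:
apply_moves(
  plan=[0,0,2,0,0,0,2,0,0,0,1,0,0,0,0,0,0,0,0,0],
)

```text
time_s: 13.65
ee_pos: [0.4895, -0.3135, 0.0481]
eef_rot: [-3.141, 0.003, 2.865]
force: [-8.0, 10.5, 32.3]
grip_width: 0.0006
grip_force: 16.3
```

START has bottomed out (32 N). Now I release it.

Call:
apply_moves(
  plan=[0,0,-5,0,0,0,-20,0,0,0,-40,0,0,0,-40,0,0,0,-40,0,0,0,0,0,0,0,0,0,0,0,0,0],
)

```text
time_s: 14.45
ee_pos: [0.488, -0.313, 0.1884]
eef_rot: [3.141, -0.002, 2.865]
force: [0.5, 0.5, -0.2]
grip_width: 0.0005
grip_force: 0.0
```

```bash
python3 k.py && python3 -c "
from h import *
P=cloud(camera('side'));q=P[(np.hypot(P[...,0]-.4883,P[...,1]+.3145)<.012)];print(np.nanmedian(q[:,2]))
print(ctrl.hand_in())"
```

```text
14.45 [ 0.5145  0.495  -0.1664] [ 0.488  -0.313   0.1884]
tcp b -0.31714093709214347
top slope,z0 [0.0017 0.1682]
knob 64 d 0.1201980211468174 b -0.0004389442659950164 -0.009504479090260842 0.008310878132984133
side slope,z0 [-0.0005  0.1712]
0.25500131655689595
the job is handed in; nothing more can be done
None
```

The job is handed in at about 14.5 s: the cameras show the lid and vent shutter shut, START was pressed to its stop (32 N) and released, and STOP was not touched; START coming back up was not confirmed by camera, and no verdict came back.

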